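# Tamp the ballast castings level in their bin

### The arm

A 7-joint arm with a two-finger parallel gripper is mounted at the origin on a cart in front of the work surface, level with it; the furniture and walls round the work are solid. World frame = base frame: x ahead of the robot, y to its left, z up, the work surface at z = 0. Lengths are in m, angles in rad, forces in N, time in s.
With the tool pointing down it reaches from about 0.425 to 0.825 m from the base axis. Payload 3.6 kg.
Tool frame: the origin (TCP) lies at the very end of the fingers, on their centre line; the grasp point (between the pads) lies 19 mm behind it; z points along the fingers, y is the direction in which the jaws open and shut (so a half turn about z gives the same grasp; the last joint's range is limited). The gripper opens to 93 mm and grips with 3 to 60 N. Pads are 15 mm wide; open, the fingers measure 128 mm over their backs; the gripper's body (75 mm by 188 mm) begins 65 mm behind the grasp point.
Start: joints at [1.194, 0.615, -0.013, 1.423, 0.008, 1.103, -0.04], TCP at [0.223, -0.61, 0.219] pointing down, gripper open.
Joint ranges: [-3.12, 3.12], [-0.3, 2.06], [-1.34, 1.32], [0.26, 2.42], [-1.36, 4.5], [0.01, 1.98], [-2.84, 2.84]. Speed limits (rad/s): [2.79, 2.79, 3.14, 3.14, 3.14, 3.14, 3.14].

### API

Orientations are given as [roll, pitch, yaw] about the fixed x, y, z axes, in that order (R = Rz(yaw) Ry(pitch) Rx(roll)).
In Python, from workcell import * gives the robot as it stands. The module is installed in compiled form; this text tells all that it offers.
- The arm moves only by the tool play_rows, never from a script. Its argument "steps" is a list that holds one entry, the list of rows, each a list of 5 numbers: the shift along the tool's x, y, z scaled (see below), then the turn about the tool's z scaled (see below), then the opening, from 0 (shut) to 1 (fully open). In form: [[[dx, dy, dz, turn, hand], ...]]. A call has 1 to 10 rows; each row is the pose to reach, as a shift and turn from the pose measured when the call began, along the tool's axes at that moment; what a row does not reach only later rows make up. The controller multiplies each number of a shift by 1000 mm and each number of a turn by 45 degrees. A row lasts 1/10 s, in which the tool goes at most 50 mm and 8.59 degrees, less where a joint would pass 70% of its speed; a pose out of reach is approached as far as the arm can. A call with a number of a shift or a turn outside -1 to 1 is refused whole. A call with a gripper value outside its range is refused whole. The fingers move at their own pace and stop on an object; "force" is the grip in N (left out, the last holds). Time passes only in rows, so rows that repeat a pose let the fingers close. It gives the time, the measured TCP pose, the force and the opening at its end, in the units of the state.
- state(): the state, without advancing time (a new reading comes with each control period).
- capture(name): name is "scene" or "top" or "wrist"; returns a dict with "frame" (480x640x3 uint8, red, green, blue), "mtx" (3x3 intrinsics, pixels), "dist" ([k1, k2, p1, p2, k3] as OpenCV has them; the pictures are not rectified), "rvec" (rotation vector, rad) and "tvec" (3), from world to camera coordinates, as OpenCV has them. Camera axes: x right, y down, z forward; pixel columns grow to the right and rows downward; lengths in m; the calibration is good to about 2 mm. A picture is of the moment at which its call begins. There is no depth.
- finish_job(): hands the job in, once; it reports no verdict.
The state is a dict: "time_s": time; "qpos": joint angles; "qvel": joint speeds; "tau": joint torques, N m; "eef_pos": TCP position; "tool_rot": TCP orientation; "contact_force": force on the tool from outside, world axes, zero at the start; "moment": the same for the moment, N m; "width": finger opening in m.
Only numpy, scipy, OpenCV 4.12 (cv2) and the standard library are available. Lean on these libraries where they do the work, as an engineer would, in place of code of your own. Each camera call takes 0.05 s, during which the arm holds its last target.

### The job

Two of the eight steel pieces in the bin stand proud. Take the tamper off its black pad and press them down with its flat foot, first the one in the right-hand row and then the one in the left-hand row (as the robot sees them), going gently and by feel: when each is down, bed it by bearing on it with a steady 25 N or so for a second, and never strike or press the bed with more than 50 N, so that all eight end flat on the bin's floor and level. Touch the pieces only with the tamper, then stand it upright near the middle of its pad again and let go; leave the other things on the bench alone.

Things in the scene. Friction and masses are not known exactly. Their poses are not given: they have to be found in the camera images.
- ballast_bin: Plain aluminium open bin, screwed down, 133 by 71 mm outside. Origin: centre of its inner floor, which lies 6 to 13 mm above the bench as it is shimmed; x along its long side, z up. Inside 125 (x) by 63 (y) mm; walls vertical, 4 mm thick, rim 37 mm above the inner floor. It holds eight cast pieces in two rows of four along x, the rows' centres 16 mm either side of its middle line.
- bin_floor: The bin's flat hard floor plate, 125 by 63 mm, fixed in it. Origin: centre of its upper face, same as ballast_bin's. It carries the pieces' own 8 N besides what the tamper presses.
- tamper: Flat tamper, 118 mm tall, 0.2 to 0.33 kg, standing upright on the black pad at the start: round flat steel foot 44 mm across, 10 mm thick; thin stem; square wooden handle 24 by 24 mm from 56 to 118 mm above the foot's underside. Origin: centre of the foot's underside; z up the handle, x and y square to the handle's sides.
- tamper_grip (a point): Middle of the tamper's wooden handle, on its axis, 87 mm above the foot's underside.
- rest_pad: Round black pad fixed on the bench, 107 mm across, its top 8 to 14 mm above the bench: the tamper's rest. Origin: on its axis, 14 mm below its top.
- piece_1: One of eight alike bare steel castings in the bin, pillow-shaped: 30 by 30 mm, 20 mm tall, all top and bottom edges bevelled 7 mm at 45 degrees, 0.1 kg. Lies flat on the floor, with slack along its row. Origin: centre of its underside, z up; down on the bin's floor that is level with the bin's origin and the top is 20 mm above it.
- piece_2: One of eight alike bare steel castings in the bin, pillow-shaped: 30 by 30 mm, 20 mm tall, all top and bottom edges bevelled 7 mm at 45 degrees, 0.1 kg. Lies flat on the floor, with slack along its row. Origin: centre of its underside, z up; down on the bin's floor that is level with the bin's origin and the top is 20 mm above it.
- piece_3: One of eight alike bare steel castings in the bin, pillow-shaped: 30 by 30 mm, 20 mm tall, all top and bottom edges bevelled 7 mm at 45 degrees, 0.1 kg. Lies flat on the floor, with slack along its row. Origin: centre of its underside, z up; down on the bin's floor that is level with the bin's origin and the top is 20 mm above it.
- piece_4: A casting like piece_1, in the bin's right row, but standing proud at the start: it rides about 7 to 12 mm up on the bevels of its two neighbours in the row. Its weight does not bring it down; pressed straight down on its top with some newtons (up to about 15 N, as friction has it) it wedges them apart along the row and slides down, then meets the hard floor, where the force climbs at once. Origin as piece_1.
- piece_5: One of eight alike bare steel castings in the bin, pillow-shaped: 30 by 30 mm, 20 mm tall, all top and bottom edges bevelled 7 mm at 45 degrees, 0.1 kg. Lies flat on the floor, with slack along its row. Origin: centre of its underside, z up; down on the bin's floor that is level with the bin's origin and the top is 20 mm above it.
- piece_6: One of eight alike bare steel castings in the bin, pillow-shaped: 30 by 30 mm, 20 mm tall, all top and bottom edges bevelled 7 mm at 45 degrees, 0.1 kg. Lies flat on the floor, with slack along its row. Origin: centre of its underside, z up; down on the bin's floor that is level with the bin's origin and the top is 20 mm above it.
- piece_7: One of eight alike bare steel castings in the bin, pillow-shaped: 30 by 30 mm, 20 mm tall, all top and bottom edges bevelled 7 mm at 45 degrees, 0.1 kg. Lies flat on the floor, with slack along its row. Origin: centre of its underside, z up; down on the bin's floor that is level with the bin's origin and the top is 20 mm above it.
- piece_8: A casting like piece_1, in the bin's left row, but standing proud at the start: it rides about 7 to 12 mm up on the bevels of its two neighbours in the row. Its weight does not bring it down; pressed straight down on its top with some newtons (up to about 15 N, as friction has it) it wedges them apart along the row and slides down, then meets the hard floor, where the force climbs at once. Origin as piece_1.
- knob: Loose black regulator knob, 48 mm across, 22 mm tall; bystander. Origin: centre of underside.
- thread_tape: Loose flat spool of thread tape, 53 mm across, 14 mm tall; bystander. Origin: centre of underside.
- washers: Loose stack of steel washers, 30 mm across, 14 mm tall; bystander. Origin: centre of underside.
Not all that is in view belongs to the job. What is meant by the tamper is not blue, and is the larger of those in its own colour. Leave any purple or turquoise look-alike of the piece_4 alone.

How it is judged:
By the outcome, as a careful person would: the job done as asked, in the order asked, and still so for the second after the job is handed in, with the robot touching nothing.
It also fails if it takes over 64 s, if anything falls off the work surface, if the arm or the gripper's body presses on something with over 40 N, if the wrist force passes 120 N, or if a joint passes its speed limit or range.

## Working session

There is one attempt and no reset: what is moved stays moved. The work goes in short steps, Python scripts to look and compute and a tool call to move; the robot and the scene stay as the last step left them, time stands still between calls to the robot, and variables do not carry over. Pictures are saved under pics/ and viewed, and the job is handed in when it is done.

Besides the shell and the picture viewer there is one more tool, called after "Request:" as a command line: name --argument value ..., lists and objects as JSON in quotes. play_rows: Moves the arm, as the interface text tells. Shifts and turns lie within -1 to 1; 1 stands for 1000 mm of shift or 45 degrees of turn. Its arguments: {"type":"object","properties":{"steps":{"type":"array","items":{"type":"array","items":{"type":"array","items":{"type":"number"}}}},"force":{"type":"number"}},"required":["steps"]}

```bash
mkdir -p pics; cat > h.py <<'E'
from workcell import *
import numpy as np, cv2
def cap(n,save):
    c=capture(n); cv2.imwrite('pics/'+save+'.png',cv2.cvtColor(c['frame'],cv2.COLOR_RGB2BGR)); return c
def ray(c,px):
    R=cv2.Rodrigues(np.array(c['rvec'],float))[0]; t=np.array(c['tvec'],float).ravel()
    u=cv2.undistortPoints(np.array([[px]],float),np.array(c['mtx'],float),np.array(c['dist'],float))[0,0]
    return -R.T@t, R.T@np.array([u[0],u[1],1.])
def onz(c,px,z):
    o,d=ray(c,px); return o+d*(z-o[2])/d[2]
def proj(c,P):
    return cv2.projectPoints(np.array(P,float).reshape(-1,3),np.array(c['rvec'],float),np.array(c['tvec'],float),np.array(c['mtx'],float),np.array(c['dist'],float))[0].reshape(-1,2)
E
python3 - <<'E'
from h import *
import pickle
C={n:cap(n,n+'0') for n in('scene','top','wrist')}
pickle.dump(C,open('c0.pkl','wb'))
print(state())
for n in C: print(n,ray(C[n],(320,240)))
E
```

```text
{'time_s': 0.15, 'qpos': array([ 1.19351288,  0.6156991 , -0.01260263,  1.42450932,  0.00814449,
        1.1033842 , -0.04039405]), 'qvel': array([ 0.00099694, -0.00354265,  0.0007038 , -0.00307398, -0.00096175,
        0.00060429,  0.00066703]), 'tau': array([ 5.21253314e-04, -4.59344637e+01,  2.09350716e-01, -1.65942156e+01,
       -6.10628002e-02,  1.81049632e-02,  1.57540449e-04]), 'eef_pos': array([ 0.22315327, -0.60986203,  0.21775313]), 'tool_rot': array([-3.13964456e+00,  6.41674709e-05,  3.50862012e-01]), 'contact_force': array([-0.07338061, -0.20290782,  0.74093682]), 'moment': array([-0.01561825, -0.03239828, -0.0420037 ]), 'width': 0.09290129679710407}
scene (array([-0.02988462, -0.34892964,  0.56328018]), array([ 0.71483782,  0.44458911, -0.53978156]))
top (array([ 0.47044081, -0.00574878,  0.93290866]), array([ 0.10987715,  0.00466338, -0.99401055]))
wrist (array([ 0.30290367, -0.58265545,  0.38311727]), array([-0.29099893, -0.08783455, -0.95280282]))
```

View pics/scene0.png

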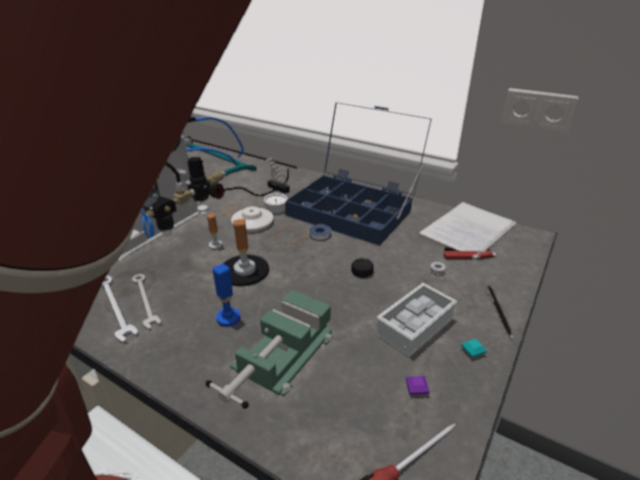

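View pics/top0.png

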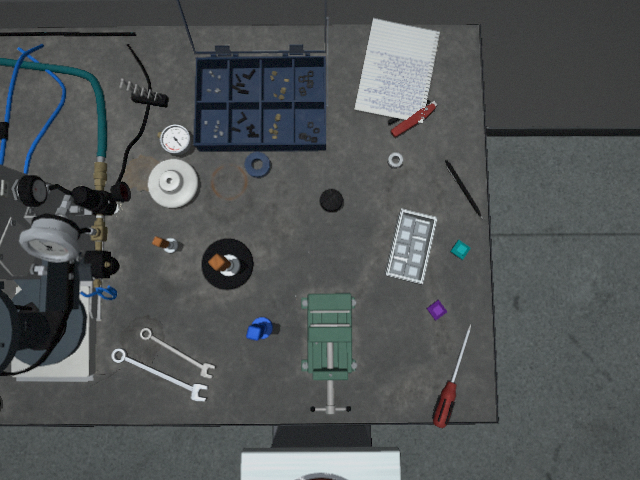

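```bash
python3 - <<'E'
from h import *
import pickle
C=pickle.load(open('c0.pkl','rb'))
f=cv2.cvtColor(C['top']['frame'],cv2.COLOR_RGB2BGR); s=cv2.cvtColor(C['scene']['frame'],cv2.COLOR_RGB2BGR)
a=cv2.resize(f[200:300,375:475],(400,400),interpolation=2); b=cv2.resize(f[210:310,150:250+0],(400,400),interpolation=2)
d=cv2.resize(s[190:290,190:290],(400,300)); 
cv2.imwrite('pics/crop.png',np.hstack([a,b]))
cv2.imwrite('pics/crop2.png',np.hstack([cv2.resize(s[280:360,370:470],(400,320),interpolation=2),cv2.resize(s[200:280,190:290],(400,320),interpolation=2)]))
c=C['top']
for p in [(402,209),(437,216),(422,283),(387,276)]: print(onz(c,p,.046))
for p in [(202,264),(253,264),(228,238),(228,289)]: print('pad',onz(c,p,.011))
print('handletop',onz(c,(217,261),.129))
E
```

```text
[ 0.62983926 -0.16597985  0.046     ]
[ 0.6152766  -0.23572115  0.046     ]
[ 0.48207233 -0.20184833  0.046     ]
[ 0.49630605 -0.1331493   0.046     ]
pad [0.52432952 0.2410615  0.011     ]
pad [0.52368768 0.13630743 0.011     ]
pad [0.57770499 0.18842226 0.011     ]
pad [0.47294356 0.18690309 0.011     ]
handletop [0.5226453  0.18267638 0.129     ]
```

View pics/crop.png

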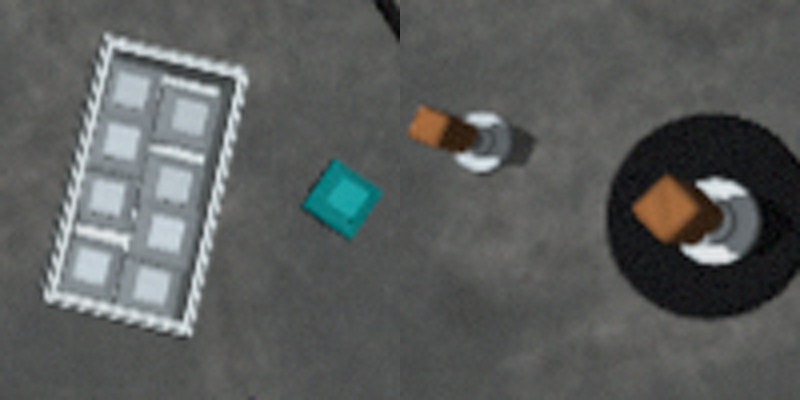

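View pics/crop2.png

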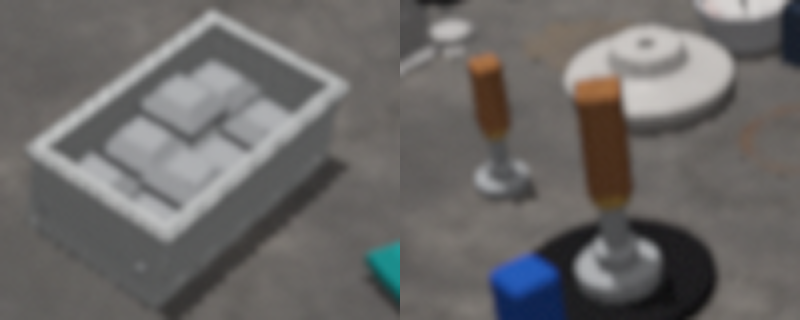

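View pics/wrist0.png

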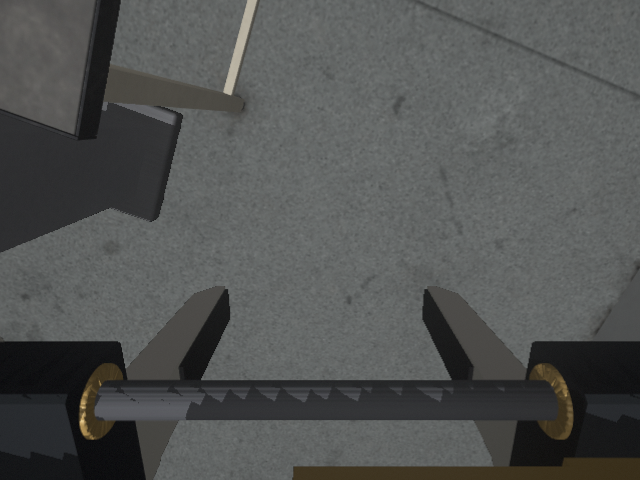

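```bash
cat >> h.py <<'E'
from scipy.spatial.transform import Rotation as Ro
def shift(target,yaw=None):
    s=state(); R=Ro.from_euler('xyz',s['tool_rot']).as_matrix()
    d=R.T@(np.array(target)-s['eef_pos'])
    print('pos',s['eef_pos'].round(4),'rot',np.degrees(s['tool_rot']).round(2),'t',round(s['time_s'],2),'F',s['contact_force'].round(1))
    print('shift units',d.round(4))
    if yaw is not None:
        dy=(yaw-np.degrees(s['tool_rot'][2])+180)%360-180
        print('turn units (tool z down => -dyaw)',round(-dy/45,3),'deg',dy)
E
python3 - <<'E'
from h import *
shift([.50,-.20,.24],-14)
import pickle
C=pickle.load(open('c0.pkl','rb')); f=C['top']['frame']
hsv=cv2.cvtColor(f,cv2.COLOR_RGB2HSV)
m=((hsv[...,0]<18)&(hsv[...,1]>110)&(hsv[...,2]>110)).astype(np.uint8)
m[:, :200]=0; m[:,250:]=0; m[300:]=0;m[:240]=0
cs,_=cv2.findContours(m,0,2)
for k in cs:
  if cv2.contourArea(k)>20: print(cv2.minAreaRect(k))
E
```

```text
pos [ 0.2232 -0.6099  0.2178] rot [-179.89    0.     20.1 ] t 0.15 F [-0.1 -0.2  0.7]
shift units [ 0.4009 -0.2898 -0.0217]
turn units (tool z down => -dyaw) 0.758 deg -34.10291249754505
((216.00001525878906, 262.0), (11.31370735168457, 11.31370735168457), 45.0)
```

Request:
play_rows --steps '[[[0.4,-0.29,-0.02,0.76,1],[0.4,-0.29,-0.02,0.76,1],[0.4,-0.29,-0.02,0.76,1],[0.4,-0.29,-0.02,0.76,1],[0.4,-0.29,-0.02,0.76,1],[0.4,-0.29,-0.02,0.76,1],[0.4,-0.29,-0.02,0.76,1],[0.4,-0.29,-0.02,0.76,1],[0.4,-0.29,-0.02,0.76,1],[0.4,-0.29,-0.02,0.76,1]]]'

```text
time_s: 1.15
eef_pos: [0.5002, -0.1974, 0.2383]
tool_rot: [-3.139, 0.001, -0.244]
contact_force: [1.1, -0.4, -0.9]
width: 0.0931
```

```bash
python3 - <<'E'
from h import *
import pickle
C={n:cap(n,n+'1') for n in('wrist','top','scene')}
pickle.dump(C,open('c1.pkl','wb'))
shift([.50,-.20,.24],-14)
E
```

```text
pos [ 0.5011 -0.1957  0.238 ] rot [-1.7979e+02  7.0000e-02 -1.3600e+01] t 1.3 F [-0.8 -0.6 -0.5]
shift units [-0.      0.0044 -0.002 ]
turn units (tool z down => -dyaw) 0.009 deg -0.39582438805010156
```

View pics/wrist1.png

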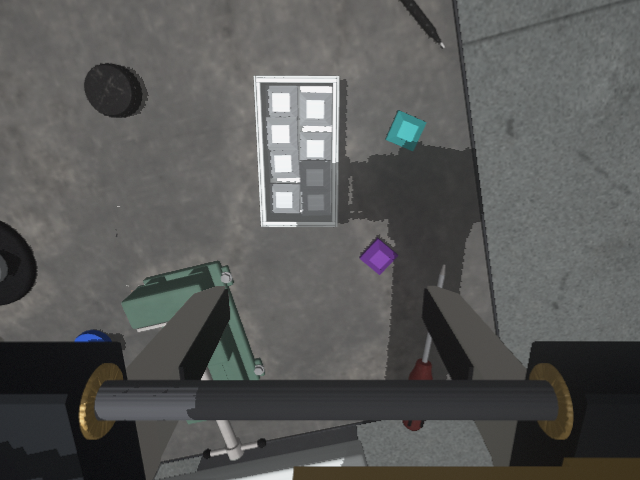

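```bash
python3 - <<'E'
from h import *
import pickle
C=pickle.load(open('c1.pkl','rb'))
f=cv2.cvtColor(C['wrist']['frame'],cv2.COLOR_RGB2BGR); g=cv2.cvtColor(C['top']['frame'],cv2.COLOR_RGB2BGR)
a=cv2.resize(f[65:235,240:360],(420,595),interpolation=2); b=cv2.resize(g[200:290,380:445],(375,520),interpolation=2)
b=cv2.copyMakeBorder(b,0,75,0,0,0)
cv2.imwrite('pics/crop3.png',np.hstack([a,b]))
E
```

```text
(no output)
```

View pics/crop3.png

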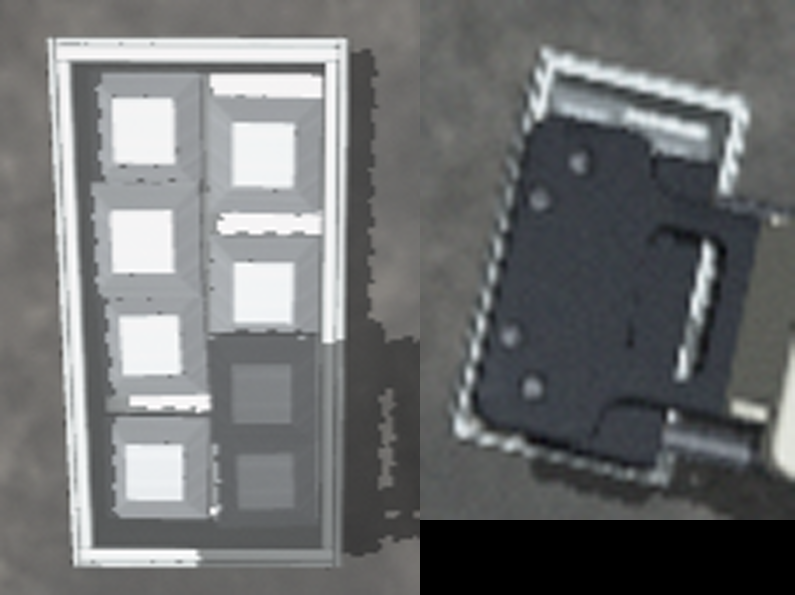

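```bash
python3 - <<'E'
from h import *
import pickle
C=pickle.load(open('c1.pkl','rb')); C0=pickle.load(open('c0.pkl','rb')); c=C['wrist']
P=lambda u,v:(240+u/3.5-.35,65+v/3.5-.35)
for z in(.043,.0465,.05):
  w=np.array([onz(c,P(*q),z) for q in[(48,38),(347,38),(341,567),(75,567)]])
  fl,fr,nr,nl=w[:,:2]
  ax=(fl+fr-nl-nr)/2; 
  print(z,'L',np.linalg.norm(fl-nl),np.linalg.norm(fr-nr),'W',np.linalg.norm(fl-fr),np.linalg.norm(nl-nr),'c',w.mean(0)[:2],'yaw',np.degrees(np.arctan2(ax[1],ax[0])))
c0=C0['top']
for z in(.043,.0465,.05):
  T=lambda u,v:(375+u/4-.4,200+v/4-.4)
  w=np.array([onz(c0,T(*q),z) for q in[(108,36),(244,72),(187,334),(46,299)]]); fl,fr,nr,nl=w[:,:2]; ax=(fl+fr-nl-nr)/2
  print('top',z,np.linalg.norm(fl-nl),np.linalg.norm(fl-fr),w.mean(0)[:2],np.degrees(np.arctan2(ax[1],ax[0])))
cen=np.array([.5565,-.1845])
yaw=np.radians(-14)
ex=np.array([np.cos(yaw),np.sin(yaw)]);ey=np.array([-ex[1],ex[0]])
tw={'L1':(143,131),'L2':(141,242),'L3':(150,345),'L4':(155,472),'R1':(263,155),'R2':(263,293),'R3':(261,394),'R4':(265,481)}
tt={'L1':(130,90),'L2':(122,142),'L3':(108,197),'L4':(92,265),'R1':(190,115),'R2':(175,185),'R3':(165,233),'R4':(150,285)}
for k in tw:
  o1,d1=ray(c,P(*tw[k])); o2,d2=ray(c0,T(*tt[k]))
  s=np.linalg.lstsq(np.c_[d1,-d2],o2-o1,rcond=None)[0]; p=(o1+d1*s[0]+o2+d2*s[1])/2
  q=onz(c,P(*tw[k]),.03 if k not in('L2','R3') else .04)[:2]-cen
  q2=onz(c0,T(*tt[k]),.03 if k not in('L2','R3') else .04)[:2]-cen
  print(k,'tri z',p[2].round(4),'bin xy wrist',(q@ex*1000).round(1),(q@ey*1000).round(1),'top',(q2@ex*1000).round(1),(q2@ey*1000).round(1))
E
```

```text
0.043 L 0.136679657469683 0.13663426549955612 W 0.07440048984247567 0.07447412610071771 c [ 0.55670688 -0.18578942] yaw -14.10741873251723
0.0465 L 0.13535353064694172 0.1353085790898963 W 0.07367862320166198 0.07375154500817813 c [ 0.55695796 -0.18611944] yaw -14.10741873251723
0.05 L 0.13402740382420034 0.13398289268023642 W 0.0729567565608483 0.07302896391563851 c [ 0.55720904 -0.18644946] yaw -14.107418732517214
top 0.043 0.13582607035510494 0.07035954801273317 [ 0.55633005 -0.18310015] -14.178842495041591
top 0.0465 0.13529186806179153 0.07008282476066063 [ 0.55599225 -0.18240263] -14.178842495041593
top 0.05 0.134757665768478 0.06980610150858803 [ 0.55565444 -0.18170511] -14.178842495041582
L1 tri z 0.019 bin xy wrist 47.5 14.5 top 46.3 17.6
L2 tri z 0.0305 bin xy wrist 19.8 14.9 top 17.8 17.3
L3 tri z 0.0227 bin xy wrist -8.0 14.5 top -9.6 16.6
L4 tri z 0.023 bin xy wrist -43.5 14.3 top -44.9 16.9
R1 tri z 0.022 bin xy wrist 41.6 -17.0 top 41.0 -14.8
R2 tri z 0.0223 bin xy wrist 6.0 -16.7 top 4.4 -15.0
R3 tri z 0.0308 bin xy wrist -19.9 -16.2 top -21.7 -13.5
R4 tri z 0.021 bin xy wrist -46.1 -16.8 top -47.9 -13.6
```

```bash
python3 - <<'E'
from h import *
print(state()['qpos'])
shift([.485,.15,.25],45)
E
```

```text
[ 0.27771172  0.42154826  0.0820711   1.72251294 -0.04393145  1.00091221
 -1.43183738]
pos [ 0.5011 -0.1957  0.238 ] rot [-1.7979e+02  7.0000e-02 -1.3600e+01] t 1.3 F [-0.8 -0.6 -0.5]
shift units [-0.097  -0.3323 -0.0107]
turn units (tool z down => -dyaw) -1.302 deg 58.6041756119499
```

Request:
play_rows --steps '[[[-0.1,-0.33,-0.01,-1,1],[-0.1,-0.33,-0.01,-1,1],[-0.1,-0.33,-0.01,-1,1],[-0.1,-0.33,-0.01,-1,1],[-0.1,-0.33,-0.01,-1,1],[-0.1,-0.33,-0.01,-1,1],[-0.1,-0.33,-0.01,-1,1],[-0.1,-0.33,-0.01,-1,1],[-0.1,-0.33,-0.01,-1,1]]]'

```text
time_s: 2.2
eef_pos: [0.4814, 0.148, 0.249]
tool_rot: [-3.139, -0.001, 0.549]
contact_force: [0.4, -0.3, -0.5]
width: 0.093
```

```bash
python3 - <<'E'
from h import *
import pickle
C={n:cap(n,n+'2') for n in('wrist','top','scene')}
pickle.dump(C,open('c2.pkl','wb'))
shift([.485,.15,.25],45)
print(state()['qpos'])
E
```

```text
pos [0.4819 0.1455 0.249 ] rot [-1.7988e+02 -2.0000e-02  3.1120e+01] t 2.35 F [-0.3 -0.6 -0.2]
shift units [ 0.005  -0.0022 -0.001 ]
turn units (tool z down => -dyaw) -0.308 deg 13.87703842627974
[-0.19382358  0.3617402  -0.19657568  1.79038924  0.07977732  0.99731101
 -1.44891976]
```

View pics/wrist2.png

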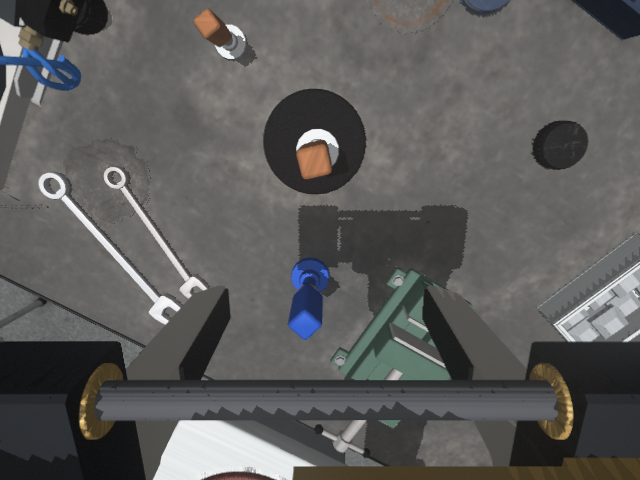

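View pics/scene2.png

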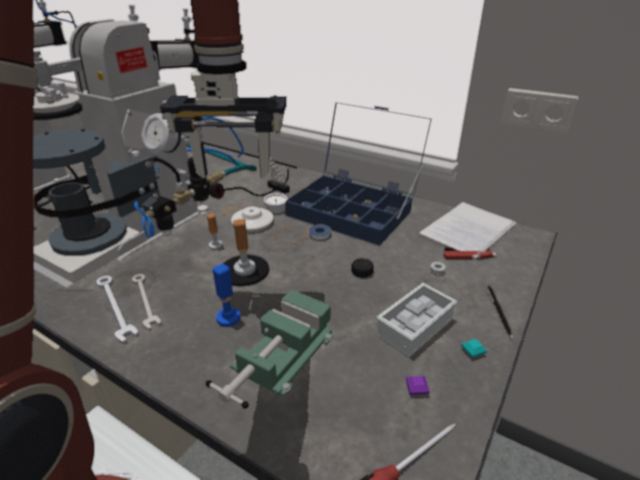

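```bash
python3 - <<'E'
from h import *
import pickle
C=pickle.load(open('c2.pkl','rb')); c=C['wrist']
f=cv2.cvtColor(c['frame'],cv2.COLOR_RGB2BGR)
cv2.imwrite('pics/crop4.png',cv2.resize(f[80:200,255:375],(600,600),interpolation=2))
g=cv2.cvtColor(c['frame'],cv2.COLOR_RGB2GRAY)
m=((g<60)).astype(np.uint8); m[:, :255]=0;m[:,375:]=0;m[:80]=0;m[200:]=0
k=max(cv2.findContours(m,0,2)[0],key=cv2.contourArea)
print(cv2.minEnclosingCircle(k)); (u,v),r=cv2.minEnclosingCircle(k)
print('pad',onz(c,(u,v),.011))
E
```

```text
((314.8564453125, 141.05201721191406), 52.81435775756836)
pad [0.52864134 0.18925687 0.011     ]
```

View pics/crop4.png

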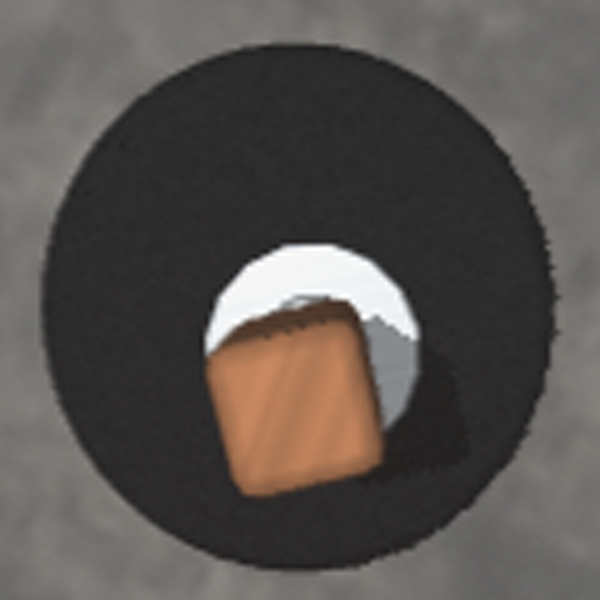

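```bash
python3 - <<'E'
from h import *
import pickle
C=pickle.load(open('c2.pkl','rb')); c=C['wrist']
Q=lambda u,v:(255+u/5-.4,80+v/5-.4)
print('foot',onz(c,Q(311,350),.021)); print('top',onz(c,Q(296,410),.129))
w=[onz(c,Q(*q),.129)[:2] for q in [(207,364),(352,318),(384,466),(243,497)]]
for i in range(4):
  d=w[(i+1)%4]-w[i]; print(np.linalg.norm(d),np.degrees(np.arctan2(d[1],d[0]))%90)
c0=pickle.load(open('c0.pkl','rb'))['top']
print('top cam',onz(c0,(229.4,265),.021),onz(c0,(216.5,262),.129))
E
```

```text
foot [0.52314725 0.183325   0.021     ]
top [0.52304302 0.18260473 0.129     ]
0.022181519805953676 48.604437192774014
0.021856226002430527 43.99238711469769
0.02151857292907837 43.83492315470011
0.02002223356823084 45.68442743916051
top cam [0.5213753  0.18266175 0.021     ] [0.52085789 0.18354224 0.129     ]
```

```bash
python3 - <<'E'
from h import *
shift([.5225,.183,.16],45.3)
E
```

```text
pos [0.4819 0.1455 0.249 ] rot [-1.7988e+02 -2.0000e-02  3.1120e+01] t 2.35 F [-0.3 -0.6 -0.2]
shift units [ 0.0541 -0.0109  0.0891]
turn units (tool z down => -dyaw) -0.315 deg 14.17703842627975
```

Request:
play_rows --steps '[[[0.054,-0.011,0.03,-0.315,1],[0.054,-0.011,0.05,-0.315,1],[0.054,-0.011,0.089,-0.315,1],[0.054,-0.011,0.089,-0.315,1],[0.054,-0.011,0.089,-0.315,1],[0.054,-0.011,0.089,-0.315,1]]]'

```text
time_s: 2.95
eef_pos: [0.5238, 0.1825, 0.1621]
tool_rot: [-3.141, -0.004, 0.789]
contact_force: [0.8, 0.0, -0.3]
width: 0.0929
```

```bash
python3 - <<'E'
from h import *
shift([.5225,.183,.08],45.3)
c=cap('wrist','wrist3')
E
```

```text
pos [0.5238 0.1825 0.1621] rot [-179.99   -0.23   45.19] t 2.95 F [ 0.8  0.  -0.3]
shift units [-0.0009 -0.0012  0.0821]
turn units (tool z down => -dyaw) -0.002 deg 0.10908840568725964
```

View pics/wrist3.png

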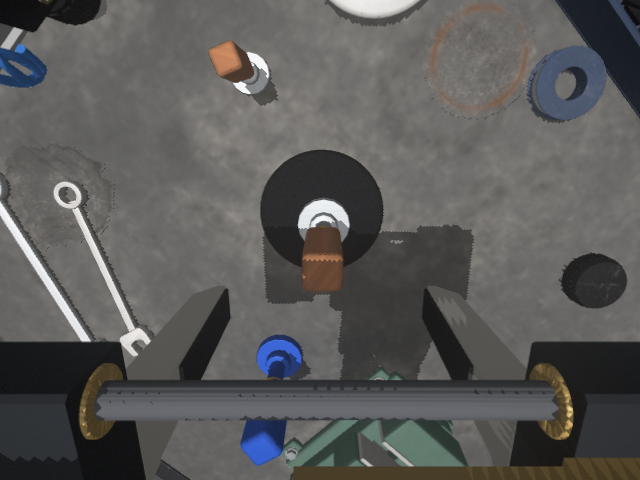

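Request:
play_rows --steps '[[[-0.001,-0.001,0.04,0,1],[-0.001,-0.001,0.08,0,1],[-0.001,-0.001,0.082,0,1],[-0.001,-0.001,0.082,0,1],[-0.001,-0.001,0.082,0,0.35],[-0.001,-0.001,0.082,0,0.3],[-0.001,-0.001,0.082,0,0.3],[-0.001,-0.001,0.082,0,0.2],[-0.001,-0.001,0.082,0,0.1],[-0.001,-0.001,0.082,0,0.1]]]' --force 50

```text
time_s: 4.0
eef_pos: [0.5227, 0.1831, 0.0804]
tool_rot: [3.141, -0.005, 0.789]
contact_force: [-0.2, 0.1, -0.3]
width: 0.0495
```

Request:
play_rows --steps '[[[0,0,0,0,0],[0,0,0,0,0],[0,0,0,0,0]]]' --force 55

```text
time_s: 4.3
eef_pos: [0.5226, 0.1831, 0.0803]
tool_rot: [3.142, -0.005, 0.789]
contact_force: [-0.1, 0.8, -0.3]
width: 0.0252
```

```bash
python3 - <<'E'
from h import *
shift([.5225,.183,.08],45.3)
c=cap('wrist','wrist4'); c=cap('scene','scene4')
print(state()['width'],state()['moment'])
E
```

```text
pos [0.5226 0.1831 0.0803] rot [180.    -0.26  45.22] t 4.3 F [-0.1  0.8 -0.3]
shift units [-0.0002 -0.      0.0003]
turn units (tool z down => -dyaw) -0.002 deg 0.08132145839041982
0.02356204231365174 [ 0.10034828 -0.00408568 -0.01276128]
```

View pics/wrist4.png

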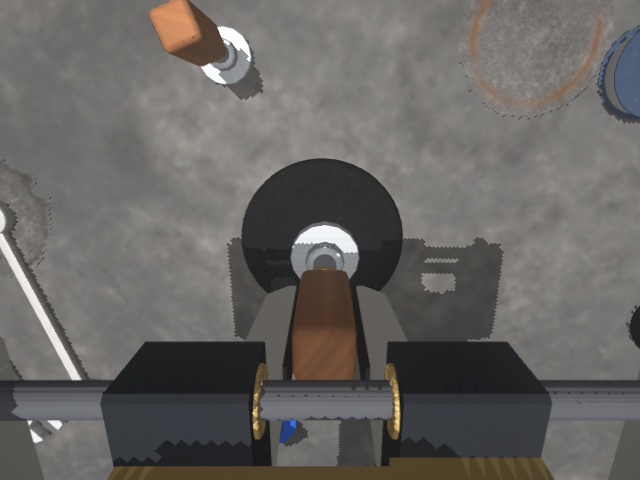

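Request:
play_rows --steps '[[[0,0,-0.01,0,0],[0,0,-0.03,0,0],[0,0,-0.06,0,0],[0,0,-0.1,0,0],[0,0,-0.12,0,0],[0,0,-0.12,0,0],[0,0,-0.12,0,0],[0,0,-0.12,0,0]]]' --force 55

```text
time_s: 5.2
eef_pos: [0.5207, 0.182, 0.1984]
tool_rot: [-3.14, -0.0, 0.789]
contact_force: [0.6, -0.5, -3.7]
width: 0.0238
```

```bash
python3 - <<'E'
from h import *
shift([.53,-.165,.20],30)
c=cap('wrist','wrist5')
print(state()['width'],state()['moment'])
E
```

```text
pos [0.5207 0.182  0.1984] rot [-1.799e+02 -1.000e-02  4.523e+01] t 5.2 F [ 0.6 -0.5 -3.7]
shift units [-0.2398  0.251  -0.0021]
turn units (tool z down => -dyaw) 0.338 deg -15.226016350197995
0.02373987642539619 [-0.08950058 -0.00213196  0.0163364 ]
```

View pics/wrist5.png

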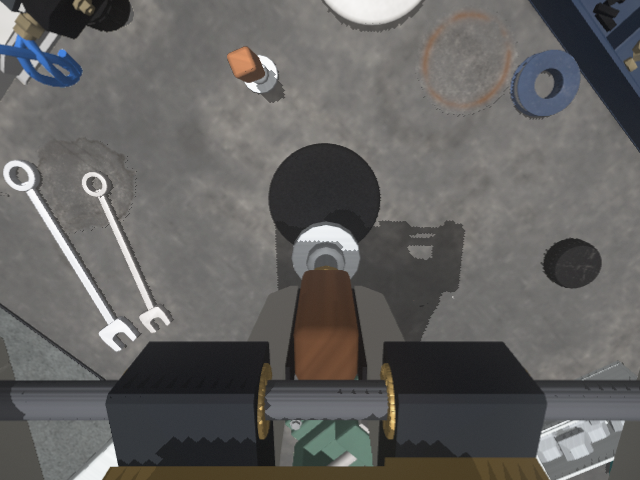

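Request:
play_rows --steps '[[[-0.24,0.25,0,0.9,0],[-0.24,0.25,0,0.9,0],[-0.24,0.25,0,0.9,0],[-0.24,0.25,0,0.9,0],[-0.24,0.25,0,0.9,0],[-0.24,0.25,0,0.9,0],[-0.24,0.25,0,0.9,0],[-0.24,0.25,0,0.9,0],[-0.24,0.25,0,0.9,0]]]' --force 58

```text
time_s: 6.15
eef_pos: [0.5281, -0.1658, 0.1962]
tool_rot: [-3.139, 0.004, 0.079]
contact_force: [0.1, 0.6, -3.6]
width: 0.0237
```

```bash
python3 - <<'E'
from h import *
shift([.5352,-.1858,.139],-14.1)
E
```

```text
pos [ 0.5281 -0.1658  0.1962] rot [-179.85    0.23    4.5 ] t 6.15 F [ 0.1  0.6 -3.6]
shift units [0.0057 0.0207 0.0571]
turn units (tool z down => -dyaw) 0.413 deg -18.601651636966608
```

Request:
play_rows --steps '[[[0.006,0.021,0,0.413,0],[0.006,0.021,0.02,0.413,0],[0.006,0.021,0.04,0.413,0],[0.006,0.021,0.057,0.413,0],[0.006,0.021,0.057,0.413,0],[0.006,0.021,0.057,0.413,0],[0.006,0.021,0.057,0.413,0]]]' --force 58

```text
time_s: 6.85
eef_pos: [0.5364, -0.1853, 0.14]
tool_rot: [-3.14, 0.003, -0.244]
contact_force: [0.1, -0.2, -3.0]
width: 0.0234
```

```bash
python3 - <<'E'
from h import *
import pickle
C={n:cap(n,n+'6') for n in('wrist','scene')}
pickle.dump(C,open('c6.pkl','wb'))
shift([.5352,-.1858,.139],-14.1)
f=cv2.cvtColor(C['wrist']['frame'],cv2.COLOR_RGB2BGR);s=cv2.cvtColor(C['scene']['frame'],cv2.COLOR_RGB2BGR)
cv2.imwrite('pics/crop6.png',np.hstack([cv2.resize(f[100:300,220:420],(400,400)),cv2.resize(s[240:370,360:490],(400,400),interpolation=2)]))
E
```

```text
pos [ 0.5363 -0.1859  0.1401] rot [-1.7992e+02  1.5000e-01 -1.4050e+01] t 6.95 F [ 0.6  0.3 -3.2]
shift units [-0.0011  0.0002  0.0011]
turn units (tool z down => -dyaw) 0.001 deg -0.0545122134398639
```

View pics/wrist6.png

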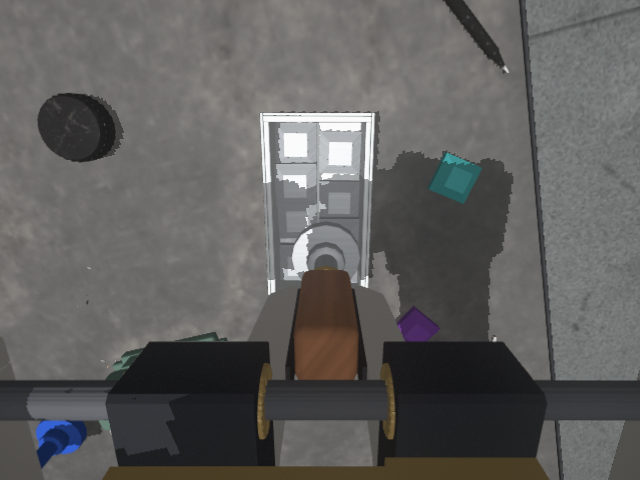

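View pics/crop6.png

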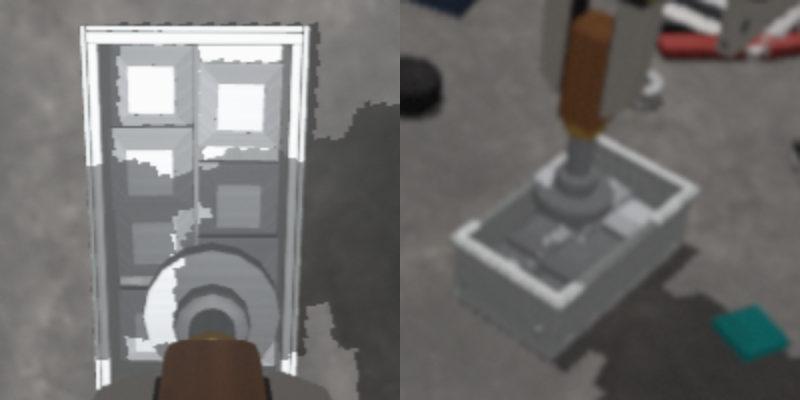

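```bash
python3 - <<'E'
from h import *
import pickle
c=pickle.load(open('c6.pkl','rb'))['wrist']
P=lambda u,v:(220+u/2-.25,100+v/2-.25)
z=.0475
fl=onz(c,P(80,27),z)[:2];fr=onz(c,P(309,27),z)[:2];L=onz(c,P(95,388),z)[:2];R=onz(c,P(299,376),z)[:2]
print('W',np.linalg.norm(fl-fr))
y1=np.degrees(np.arctan2(*(fl-L)[::-1])),np.degrees(np.arctan2(*(fr-R)[::-1])); print(y1)
yaw=np.radians(-14.1);ex=np.array([np.cos(yaw),np.sin(yaw)]);ey=np.array([-ex[1],ex[0]])
cen=(fl+fr)/2-ex*.0665; print('cen',cen)
for zt in(.0785,.081,.083):
  a=onz(c,P(144,318),zt)[:2];b=onz(c,P(279,318),zt)[:2];t=onz(c,P(211.5,245),zt)[:2]
  m=(a+b)/2; tc=t-ex*.022
  for q in(m,tc): print(zt,np.linalg.norm(a-b),'foot in bin',(q-cen)@ex*1000,(q-cen)@ey*1000,'world',q)
s=state()['eef_pos']; print('TCP in bin',(s[:2]-cen)@ex*1000,(s[:2]-cen)@ey*1000)
for k,p in {'L1':(150,90),'L2':(151,172),'R1':(240,107),'R2':(239,206),'L3':(155,243)}.items():
  q=onz(c,P(*p),.03 if k!='L2' else .039)[:2]-cen; print(k,q@ex*1000,q@ey*1000)
E
```

```text
W 0.07326422462278155
(np.float64(-14.487890203891679), np.float64(-13.478654014441501))
cen [ 0.55827009 -0.1862641 ]
0.0785 0.042717014948135505 foot in bin -21.169985502594283 -5.6883010415118465 world [ 0.53635215 -0.18662369]
0.0785 0.042717014948135505 foot in bin -19.260532854975672 -5.642507437907875 world [ 0.53821524 -0.18704445]
0.081 0.04224596212265215 foot in bin -20.228115204134653 -5.691789117353901 world [ 0.5372648  -0.18685653]
0.081 0.04224596212265215 foot in bin -18.5823189763079 -5.646500493004534 world [ 0.53887204 -0.18721355]
0.083 0.04186911986226547 foot in bin -19.47461896536705 -5.694579578027593 world [ 0.53799491 -0.1870428 ]
0.083 0.04186911986226547 foot in bin -18.03974787337374 -5.649694937081898 world [ 0.53939749 -0.18734882]
TCP in bin -21.412063106232093 -4.9880464806644405
L1 45.690759534617314 16.080367510802706
L2 18.3996129450565 15.638879545853422
R1 39.9407232903829 -15.50506264234424
R2 4.407695321031016 -15.61643888789829
L3 -9.703346221826452 15.469679095850468
```

Request:
play_rows --steps '[[[-0.0005,0.001,0.008,0,0],[-0.0005,0.001,0.015,0,0],[-0.0005,0.001,0.018,0,0],[-0.0005,0.001,0.02,0,0],[-0.0005,0.001,0.022,0,0],[-0.0005,0.001,0.022,0,0],[-0.0005,0.001,0.022,0,0]]]' --force 60

```text
time_s: 7.65
eef_pos: [0.5356, -0.1867, 0.1182]
tool_rot: [-3.14, 0.002, -0.245]
contact_force: [0.1, -0.3, -3.2]
width: 0.0234
```

```bash
python3 - <<'E'
from h import *
shift([.5354,-.1868,.11],-14.1)
c=cap('scene','scene7');w=cap('wrist','wrist7')
s=cv2.cvtColor(c['frame'],cv2.COLOR_RGB2BGR);f=cv2.cvtColor(w['frame'],cv2.COLOR_RGB2BGR)
cv2.imwrite('pics/crop7.png',np.hstack([cv2.resize(f[100:300,220:420],(400,400)),cv2.resize(s[240:370,360:490],(400,400),interpolation=2)]))
E
```

```text
pos [ 0.5356 -0.1867  0.1182] rot [-1.7992e+02  1.4000e-01 -1.4050e+01] t 7.65 F [ 0.1 -0.3 -3.2]
shift units [-0.0002  0.0001  0.0082]
turn units (tool z down => -dyaw) 0.001 deg -0.05338285474277882
```

View pics/crop7.png

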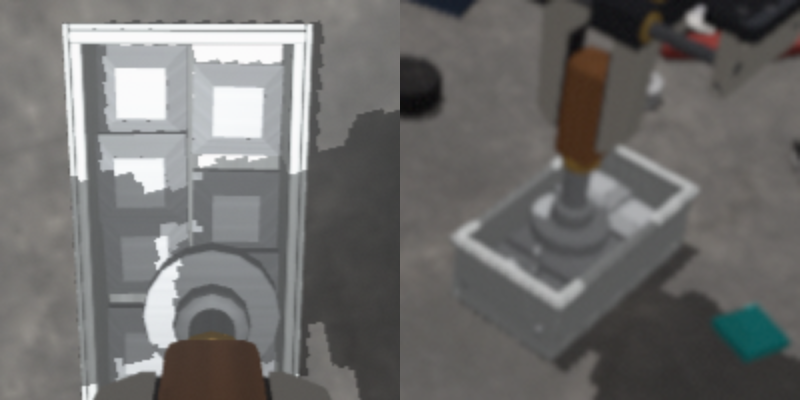

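Request:
play_rows --steps '[[[0,0,0.002,0,0],[0,0,0.003,0,0],[0,0,0.004,0,0],[0,0,0.005,0,0]]]'

```text
time_s: 8.15
eef_pos: [0.5356, -0.1867, 0.1132]
tool_rot: [-3.14, 0.002, -0.245]
contact_force: [0.5, -0.6, -3.3]
width: 0.0239
```

Request:
play_rows --steps '[[[0,0,0.001,0,0],[0,0,0.002,0,0]]]'

```text
time_s: 8.35
eef_pos: [0.5356, -0.1867, 0.1111]
tool_rot: [-3.14, 0.002, -0.245]
contact_force: [-0.1, -0.2, -2.5]
width: 0.024
```

Request:
play_rows --steps '[[[0,0,0.001,0,0],[0,0,0.002,0,0]]]'

```text
time_s: 8.55
eef_pos: [0.5359, -0.1869, 0.1092]
tool_rot: [-3.14, 0.002, -0.245]
contact_force: [0.5, -1.3, -1.0]
width: 0.0235
```

Request:
play_rows --steps '[[[0,0,0.001,0,0],[0,0,0.002,0,0]]]'

```text
time_s: 8.75
eef_pos: [0.5369, -0.1872, 0.1077]
tool_rot: [-3.141, -0.001, -0.245]
contact_force: [0.6, -0.7, 0.0]
width: 0.0239
```

Request:
play_rows --steps '[[[0,0,0.001,0,0],[0,0,0.002,0,0]]]'

```text
time_s: 8.95
eef_pos: [0.5379, -0.1875, 0.1063]
tool_rot: [-3.141, -0.004, -0.245]
contact_force: [1.5, 0.1, 3.1]
width: 0.024
```

Request:
play_rows --steps '[[[0,0,0.001,0,0],[0,0,0.002,0,0]]]'

```text
time_s: 9.15
eef_pos: [0.5372, -0.1873, 0.1039]
tool_rot: [-3.141, -0.002, -0.245]
contact_force: [-0.5, -0.1, -2.9]
width: 0.0236
```

Request:
play_rows --steps '[[[0,0,0.001,0,0],[0,0,0.002,0,0]]]'

```text
time_s: 9.35
eef_pos: [0.5363, -0.1869, 0.101]
tool_rot: [-3.14, 0.001, -0.245]
contact_force: [-1.2, 0.3, -3.2]
width: 0.0237
```

Request:
play_rows --steps '[[[0,0,0.0005,0,0],[0,0,0.001,0,0]]]'

```text
time_s: 9.55
eef_pos: [0.536, -0.1869, 0.1]
tool_rot: [-3.14, 0.001, -0.245]
contact_force: [-0.7, 1.2, 0.7]
width: 0.0239
```

Request:
play_rows --steps '[[[0,0,0.0005,0,0],[0,0,0.001,0,0]]]'

```text
time_s: 9.75
eef_pos: [0.536, -0.1869, 0.0999]
tool_rot: [-3.14, 0.001, -0.245]
contact_force: [-2.2, 1.2, 7.6]
width: 0.024
```

Request:
play_rows --steps '[[[0,0,0.0005,0,0],[0,0,0.001,0,0]]]'

```text
time_s: 9.95
eef_pos: [0.536, -0.1869, 0.0999]
tool_rot: [-3.14, 0.001, -0.245]
contact_force: [-2.7, 1.3, 9.3]
width: 0.0237
```

Request:
play_rows --steps '[[[0,0,0.001,0,0],[0,0,0.0015,0,0]]]'

```text
time_s: 10.15
eef_pos: [0.5361, -0.1869, 0.0998]
tool_rot: [-3.14, 0.001, -0.245]
contact_force: [-3.0, 1.9, 12.4]
width: 0.0239
```

Request:
play_rows --steps '[[[0,0,0.0015,0,0],[0,0,0.002,0,0],[0,0,0.0025,0,0]]]'

```text
time_s: 10.45
eef_pos: [0.5361, -0.1869, 0.0998]
tool_rot: [-3.14, 0.0, -0.245]
contact_force: [-4.7, 1.6, 18.1]
width: 0.024
```

Request:
play_rows --steps '[[[0,0,0.0027,0,0],[0,0,0.003,0,0],[0,0,0.003,0,0],[0,0,0.003,0,0]]]'

```text
time_s: 10.85
eef_pos: [0.5361, -0.1869, 0.0998]
tool_rot: [-3.14, -0.0, -0.246]
contact_force: [-5.2, 2.4, 18.1]
width: 0.0234
```

Request:
play_rows --steps '[[[0,0,0.003,0,0],[0,0,0.003,0,0],[0,0,0.003,0,0],[0,0,0.003,0,0],[0,0,0.003,0,0]]]'

```text
time_s: 11.35
eef_pos: [0.536, -0.1869, 0.0998]
tool_rot: [-3.14, -0.001, -0.246]
contact_force: [-5.3, 1.2, 18.1]
width: 0.0237
```

Request:
play_rows --steps '[[[0,0,0.0035,0,0],[0,0,0.0038,0,0]]]'

```text
time_s: 11.55
eef_pos: [0.536, -0.187, 0.0997]
tool_rot: [-3.139, -0.002, -0.246]
contact_force: [-7.1, 2.5, 24.1]
width: 0.0237
```

Request:
play_rows --steps '[[[0,0,0.0036,0,0],[0,0,0.0036,0,0],[0,0,0.0036,0,0],[0,0,0.0036,0,0],[0,0,0.0036,0,0],[0,0,0.0036,0,0],[0,0,0.0036,0,0],[0,0,0.0036,0,0],[0,0,0.0036,0,0],[0,0,0.0036,0,0]]]'

```text
time_s: 12.55
eef_pos: [0.536, -0.187, 0.0998]
tool_rot: [-3.139, -0.003, -0.246]
contact_force: [-6.5, 1.8, 21.9]
width: 0.0239
```

Request:
play_rows --steps '[[[0,0,0.0037,0,0],[0,0,0.0037,0,0],[0,0,0.0037,0,0],[0,0,0.0037,0,0],[0,0,0.0037,0,0],[0,0,0.0037,0,0]]]'

```text
time_s: 13.15
eef_pos: [0.5359, -0.187, 0.0998]
tool_rot: [-3.139, -0.003, -0.246]
contact_force: [-5.8, 2.5, 22.5]
width: 0.024
```

Request:
play_rows --steps '[[[0,0,0.001,0,0],[0,0,-0.001,0,0],[0,0,-0.005,0,0],[0,0,-0.015,0,0],[0,0,-0.03,0,0],[0,0,-0.045,0,0],[0,0,-0.045,0,0],[0,0,-0.045,0,0]]]'

```text
time_s: 13.95
eef_pos: [0.5357, -0.187, 0.1447]
tool_rot: [-3.139, -0.004, -0.246]
contact_force: [-0.4, -0.4, -3.7]
width: 0.0237
```

```bash
python3 - <<'E'
from h import *
import pickle
C={n:cap(n,n+'8') for n in('wrist','scene')}
pickle.dump(C,open('c8.pkl','wb'))
f=cv2.cvtColor(C['wrist']['frame'],cv2.COLOR_RGB2BGR);s=cv2.cvtColor(C['scene']['frame'],cv2.COLOR_RGB2BGR)
cv2.imwrite('pics/crop8.png',np.hstack([cv2.resize(f[100:300,220:420],(400,400)),cv2.resize(s[240:370,360:490],(400,400),interpolation=2)]))
# bin x + 39mm, y + 13mm from the TCP in the first press
shift([0,0,0],-14.1)
E
```

```text
pos [ 0.5351 -0.1868  0.1439] rot [-1.7984e+02 -8.0000e-02 -1.4090e+01] t 14.05 F [-0.2  0.1 -2.8]
shift units [-0.5647 -0.0505  0.1432]
turn units (tool z down => -dyaw) 0.0 deg -0.005510222694908862
```

View pics/crop8.png

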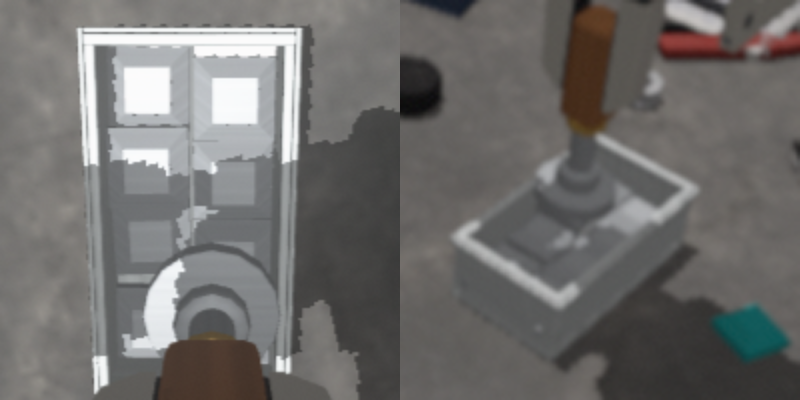

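Request:
play_rows --steps '[[[0.02,-0.006,0,0,0],[0.04,-0.013,0,0,0],[0.04,-0.013,0,0,0],[0.04,-0.013,0,0,0],[0.04,-0.013,0,0,0]]]'

```text
time_s: 14.55
eef_pos: [0.5756, -0.1842, 0.1432]
tool_rot: [-3.139, 0.001, -0.247]
contact_force: [0.3, 0.2, -2.8]
width: 0.0239
```

```bash
python3 - <<'E'
from h import *
import pickle
C={n:cap(n,n+'9') for n in('wrist','scene')}
pickle.dump(C,open('c9.pkl','wb'))
f=cv2.cvtColor(C['wrist']['frame'],cv2.COLOR_RGB2BGR);s=cv2.cvtColor(C['scene']['frame'],cv2.COLOR_RGB2BGR)
cv2.imwrite('pics/crop9.png',np.hstack([cv2.resize(f[100:300,220:420],(400,400)),cv2.resize(s[240:370,360:490],(400,400),interpolation=2)]))
shift([0,0,0],-14.1)
E
```

```text
pos [ 0.5759 -0.1843  0.1437] rot [-179.86    0.    -14.15] t 14.65 F [ 1.2 -0.4 -2.4]
shift units [-0.6035 -0.0376  0.1438]
turn units (tool z down => -dyaw) -0.001 deg 0.046271728277872626
```

View pics/crop9.png

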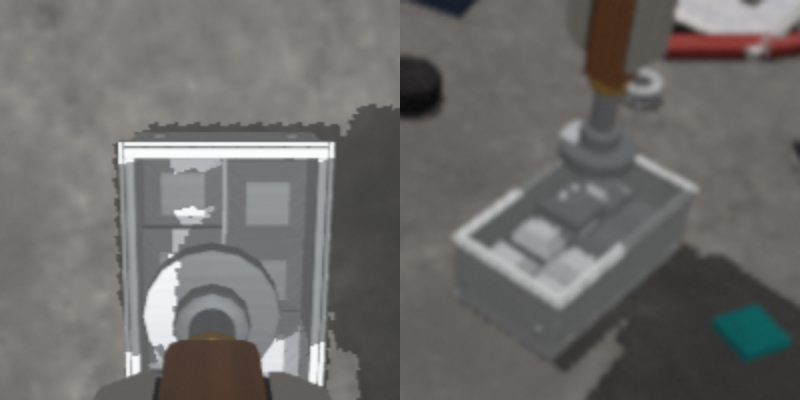

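```bash
python3 - <<'E'
from h import *
import pickle
for n,A,B,cu in(('c8.pkl',(77,28),(302,28),(144,279)),('c9.pkl',(118,142),(335,142),(144,279))):
  c=pickle.load(open(n,'rb'))['wrist']
  P=lambda u,v:(220+u/2-.25,100+v/2-.25)
  z=.0475
  fl=onz(c,P(*A),z)[:2];fr=onz(c,P(*B),z)[:2]
  yaw=np.radians(-14.1);ex=np.array([np.cos(yaw),np.sin(yaw)]);ey=np.array([-ex[1],ex[0]])
  print('W',np.linalg.norm(fl-fr),np.degrees(np.arctan2(*(fl-fr)[::-1]))-90)
  cen=(fl+fr)/2-ex*.0665
  m=(onz(c,P(cu[0],318),.085)+onz(c,P(cu[1],318),.085))[:2]/2
  print('cen',cen,'foot in bin',(m-cen)@ex*1000,(m-cen)@ey*1000)
  if n=='c9.pkl':
   for k,p in {'L1':(182,190),'R1':(268,203)}.items():
    q=onz(c,P(*p),.03)[:2]-cen; print(k,q@ex*1000,q@ey*1000)
E
```

```text
W 0.07351419103958003 -14.0702335026875
cen [ 0.55835896 -0.18639969] foot in bin -20.518034427960153 -7.338744270948979
W 0.07353139355364155 -14.092984570925111
cen [ 0.55913167 -0.18645621] foot in bin 16.93912286651002 4.9866768119261
L1 46.64278503642389 16.00264029381818
R1 41.778725895921596 -15.803126331116038
```

Request:
play_rows --steps '[[[0.0015,-0.0015,0.005,0,0],[0.0015,-0.0015,0.012,0,0],[0.0015,-0.0015,0.018,0,0],[0.0015,-0.0015,0.023,0,0],[0.0015,-0.0015,0.026,0,0],[0.0015,-0.0015,0.027,0,0],[0.0015,-0.0015,0.027,0,0]]]'

```text
time_s: 15.35
eef_pos: [0.5778, -0.1831, 0.1165]
tool_rot: [-3.139, 0.0, -0.247]
contact_force: [0.3, -0.6, -2.4]
width: 0.0239
```

```bash
python3 - <<'E'
from h import *
c=cap('scene','scene10');w=cap('wrist','wrist10')
s=cv2.cvtColor(c['frame'],cv2.COLOR_RGB2BGR);f=cv2.cvtColor(w['frame'],cv2.COLOR_RGB2BGR)
cv2.imwrite('pics/crop10.png',np.hstack([cv2.resize(f[100:300,220:420],(400,400)),cv2.resize(s[240:370,360:490],(400,400),interpolation=2)]))
shift([0,0,0],-14.1)
E
```

```text
pos [ 0.578  -0.1832  0.1169] rot [-1.7986e+02 -3.0000e-02 -1.4140e+01] t 15.45 F [ 0.6  0.4 -2.4]
shift units [-0.6053 -0.0361  0.1167]
turn units (tool z down => -dyaw) -0.001 deg 0.044282789246267384
```

View pics/crop10.png

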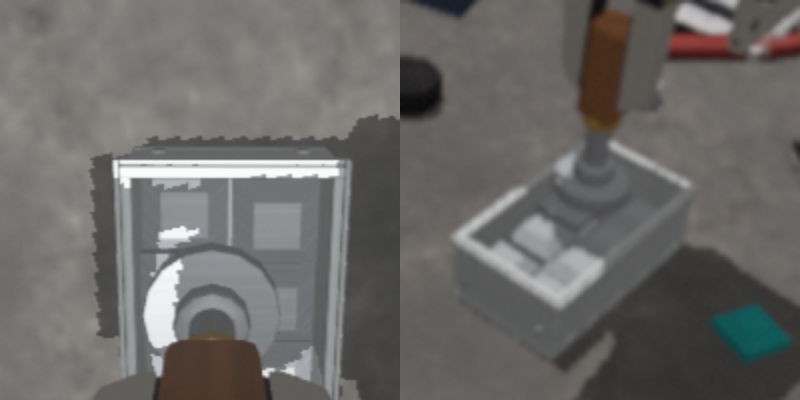

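Request:
play_rows --steps '[[[0,0,0.001,0,0],[0,0,0.002,0,0],[0,0,0.003,0,0]]]'

```text
time_s: 15.75
eef_pos: [0.578, -0.1832, 0.114]
tool_rot: [-3.139, -0.001, -0.247]
contact_force: [0.2, 0.1, -2.6]
width: 0.0239
```

Request:
play_rows --steps '[[[0,0,0.001,0,0],[0,0,0.002,0,0]]]'

```text
time_s: 15.95
eef_pos: [0.578, -0.1832, 0.1119]
tool_rot: [-3.139, -0.001, -0.247]
contact_force: [0.7, 0.4, -3.3]
width: 0.0235
```

Request:
play_rows --steps '[[[0,0,0.001,0,0],[0,0,0.002,0,0]]]'

```text
time_s: 16.15
eef_pos: [0.578, -0.1832, 0.1097]
tool_rot: [-3.139, -0.001, -0.247]
contact_force: [0.3, 0.6, -2.6]
width: 0.0237
```

Request:
play_rows --steps '[[[0,0,0.001,0,0],[0,0,0.002,0,0]]]'

```text
time_s: 16.35
eef_pos: [0.578, -0.1832, 0.1077]
tool_rot: [-3.139, -0.001, -0.247]
contact_force: [-0.4, -0.0, -1.7]
width: 0.0234
```

Request:
play_rows --steps '[[[0,0,0.001,0,0],[0,0,0.002,0,0]]]'

```text
time_s: 16.55
eef_pos: [0.5776, -0.1832, 0.1061]
tool_rot: [-3.139, 0.0, -0.247]
contact_force: [-2.0, 0.1, 1.2]
width: 0.0237
```

Request:
play_rows --steps '[[[0,0,0.001,0,0],[0,0,0.002,0,0]]]'

```text
time_s: 16.75
eef_pos: [0.5778, -0.1832, 0.1039]
tool_rot: [-3.139, -0.0, -0.247]
contact_force: [-0.6, -0.0, -4.5]
width: 0.0236
```

Request:
play_rows --steps '[[[0,0,0.0007,0,0],[0,0,0.0015,0,0]]]'

```text
time_s: 16.95
eef_pos: [0.5779, -0.1831, 0.102]
tool_rot: [-3.139, -0.0, -0.247]
contact_force: [-0.2, 0.9, -2.2]
width: 0.0238
```

Request:
play_rows --steps '[[[0,0,0.0005,0,0],[0,0,0.001,0,0]]]'

```text
time_s: 17.15
eef_pos: [0.5779, -0.1831, 0.1009]
tool_rot: [-3.139, -0.0, -0.247]
contact_force: [0.5, -1.1, -3.1]
width: 0.0236
```

Request:
play_rows --steps '[[[0,0,0.0005,0,0],[0,0,0.001,0,0]]]'

```text
time_s: 17.35
eef_pos: [0.578, -0.1831, 0.1]
tool_rot: [-3.139, -0.0, -0.247]
contact_force: [-1.1, 0.2, -0.7]
width: 0.0239
```

Request:
play_rows --steps '[[[0,0,0.0005,0,0],[0,0,0.001,0,0]]]'

```text
time_s: 17.55
eef_pos: [0.5781, -0.1831, 0.0999]
tool_rot: [-3.139, -0.001, -0.247]
contact_force: [-2.3, 0.3, 6.0]
width: 0.0238
```

Request:
play_rows --steps '[[[0,0,0.0005,0,0],[0,0,0.001,0,0]]]'

```text
time_s: 17.75
eef_pos: [0.5781, -0.1832, 0.0999]
tool_rot: [-3.139, -0.001, -0.247]
contact_force: [-1.6, 0.9, 8.7]
width: 0.0237
```

Request:
play_rows --steps '[[[0,0,0.001,0,0],[0,0,0.0015,0,0]]]'

```text
time_s: 17.95
eef_pos: [0.5782, -0.1832, 0.0998]
tool_rot: [-3.139, -0.001, -0.247]
contact_force: [-3.9, 1.1, 10.7]
width: 0.024
```

Request:
play_rows --steps '[[[0,0,0.002,0,0],[0,0,0.0025,0,0],[0,0,0.003,0,0]]]'

```text
time_s: 18.25
eef_pos: [0.5782, -0.1832, 0.0998]
tool_rot: [-3.139, -0.002, -0.247]
contact_force: [-5.6, 1.6, 17.6]
width: 0.0237
```

Request:
play_rows --steps '[[[0,0,0.0034,0,0],[0,0,0.0037,0,0]]]'

```text
time_s: 18.45
eef_pos: [0.5783, -0.1832, 0.0998]
tool_rot: [-3.139, -0.003, -0.247]
contact_force: [-6.4, 2.3, 20.3]
width: 0.0237
```

Request:
play_rows --steps '[[[0,0,0.0037,0,0],[0,0,0.0037,0,0],[0,0,0.0037,0,0],[0,0,0.0037,0,0],[0,0,0.0037,0,0],[0,0,0.0037,0,0],[0,0,0.0037,0,0],[0,0,0.0037,0,0],[0,0,0.0037,0,0],[0,0,0.0037,0,0]]]'

```text
time_s: 19.45
eef_pos: [0.5782, -0.1832, 0.0998]
tool_rot: [-3.138, -0.003, -0.248]
contact_force: [-5.4, 2.8, 19.8]
width: 0.0239
```

Request:
play_rows --steps '[[[0,0,0.0037,0,0],[0,0,0.0037,0,0],[0,0,0.0037,0,0],[0,0,0.0037,0,0],[0,0,0.0037,0,0],[0,0,0.0037,0,0]]]'

```text
time_s: 20.05
eef_pos: [0.5782, -0.1832, 0.0998]
tool_rot: [-3.138, -0.004, -0.248]
contact_force: [-6.7, 1.9, 20.2]
width: 0.0238
```

Request:
play_rows --steps '[[[0,0,0.0041,0,0],[0,0,0.0041,0,0],[0,0,0.0041,0,0],[0,0,0.0041,0,0],[0,0,0.0041,0,0],[0,0,0.0041,0,0],[0,0,0.0041,0,0],[0,0,0.0041,0,0],[0,0,0.0041,0,0],[0,0,0.0041,0,0]]]'

```text
time_s: 21.05
eef_pos: [0.5782, -0.1832, 0.0998]
tool_rot: [-3.138, -0.005, -0.248]
contact_force: [-6.6, 2.4, 21.7]
width: 0.0238
```

Request:
play_rows --steps '[[[0,0,0.0041,0,0],[0,0,0.0041,0,0],[0,0,0.0041,0,0],[0,0,0.0041,0,0]]]'

```text
time_s: 21.45
eef_pos: [0.5781, -0.1832, 0.0998]
tool_rot: [-3.138, -0.006, -0.248]
contact_force: [-6.3, 2.8, 20.9]
width: 0.0237
```

Request:
play_rows --steps '[[[0,0,0.001,0,0],[0,0,-0.001,0,0],[0,0,-0.005,0,0],[0,0,-0.015,0,0],[0,0,-0.03,0,0],[0,0,-0.06,0,0],[0,0,-0.1,0,0],[0,0,-0.1,0,0],[0,0,-0.1,0,0]]]'

```text
time_s: 22.35
eef_pos: [0.5778, -0.1836, 0.2005]
tool_rot: [-3.138, -0.007, -0.248]
contact_force: [-0.5, 0.1, -4.4]
width: 0.0236
```

```bash
python3 - <<'E'
from h import *
import pickle
C={n:cap(n,n+'11') for n in('wrist','scene')}
shift([.5236,.185,.20],45.2)
E
```

```text
pos [ 0.5762 -0.183   0.1982] rot [-1.7976e+02 -1.1000e-01 -1.4210e+01] t 22.45 F [ 0.9  1.7 -4.1]
shift units [-0.1413 -0.3438 -0.0007]
turn units (tool z down => -dyaw) -1.32 deg 59.405590696928584
```

View pics/wrist11.png

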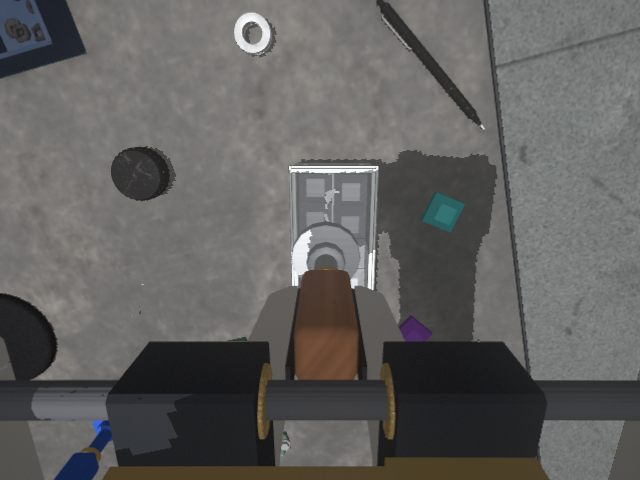

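Request:
play_rows --steps '[[[-0.14,-0.344,0,-0.95,0],[-0.14,-0.344,0,-0.95,0],[-0.14,-0.344,0,-0.95,0],[-0.14,-0.344,0,-0.95,0],[-0.14,-0.344,0,-0.95,0],[-0.14,-0.344,0,-0.95,0],[-0.14,-0.344,0,-0.95,0],[-0.14,-0.344,0,-0.95,0],[-0.14,-0.344,0,-0.95,0],[-0.14,-0.344,0,-0.95,0]]]'

```text
time_s: 23.45
eef_pos: [0.524, 0.1844, 0.1977]
tool_rot: [-3.14, -0.0, 0.499]
contact_force: [0.6, -1.0, -2.6]
width: 0.0239
```

```bash
python3 - <<'E'
from h import *
import pickle
C={n:cap(n,n+'12') for n in('wrist','scene','top')}
pickle.dump(C,open('c12.pkl','wb'))
shift([.525,.187,.11],45.2)
f=cv2.cvtColor(C['top']['frame'],cv2.COLOR_RGB2BGR);s=cv2.cvtColor(C['scene']['frame'],cv2.COLOR_RGB2BGR)
cv2.imwrite('pics/crop12.png',np.hstack([cv2.resize(f[200:290,375:465],(400,400),interpolation=2),cv2.resize(s[270:370,370:470],(400,400),interpolation=2)]))
E
```

```text
pos [0.5251 0.1824 0.1985] rot [-1.7996e+02 -1.2000e-01  2.8350e+01] t 23.6 F [-0.2  0.1 -3.2]
shift units [ 0.0019 -0.004   0.0885]
turn units (tool z down => -dyaw) -0.374 deg 16.85054423587414
```

View pics/crop12.png

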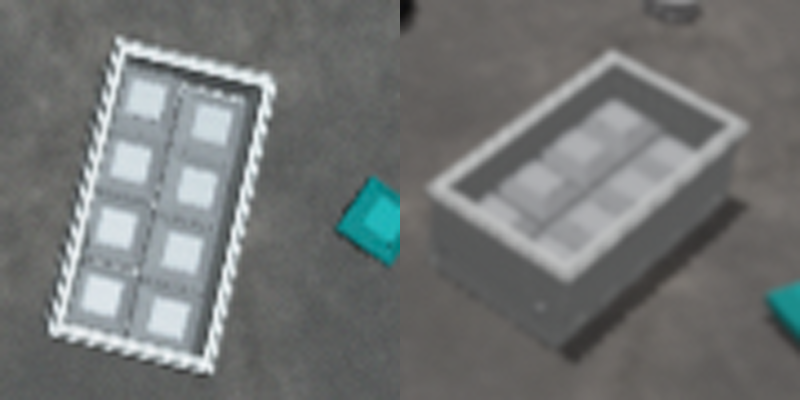

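View pics/wrist12.png

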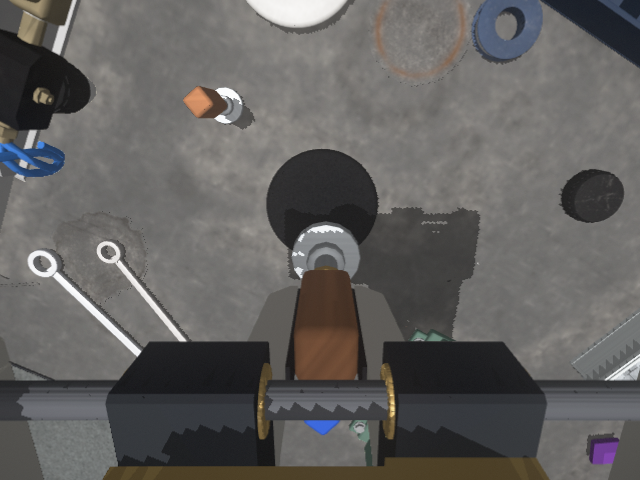

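Request:
play_rows --steps '[[[0.002,-0.004,0.03,-0.374,0],[0.002,-0.004,0.06,-0.374,0],[0.002,-0.004,0.08,-0.374,0],[0.002,-0.004,0.1,-0.374,0],[0.002,-0.004,0.11,-0.374,0],[0.002,-0.004,0.112,-0.374,0],[0.002,-0.004,0.112,-0.374,0]]]'

```text
time_s: 24.3
eef_pos: [0.5257, 0.1866, 0.0868]
tool_rot: [3.141, -0.003, 0.788]
contact_force: [-0.1, -0.3, -2.9]
width: 0.0237
```

```bash
python3 - <<'E'
from h import *
shift([.525,.187,.082],45.2)
C={n:cap(n,n+'13') for n in('wrist','scene')}
E
```

```text
pos [0.5257 0.1866 0.0868] rot [ 1.7998e+02 -1.5000e-01  4.5120e+01] t 24.3 F [-0.1 -0.3 -2.9]
shift units [-0.0002 -0.0007  0.0048]
turn units (tool z down => -dyaw) -0.002 deg 0.07810837751915756
```

View pics/wrist13.png

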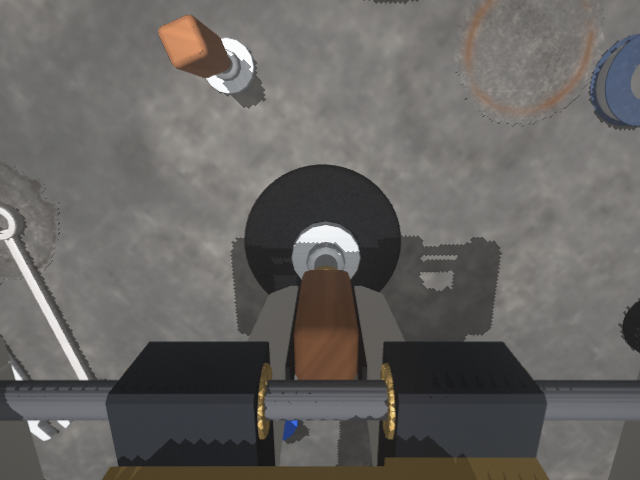

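Request:
play_rows --steps '[[[0,0,0.002,0,0],[0,0,0.003,0,0],[0,0,0.004,0,0],[0,0,0.005,0,0],[0,0,0.005,0,0]]]'

```text
time_s: 24.9
eef_pos: [0.5259, 0.1872, 0.0824]
tool_rot: [3.141, -0.004, 0.788]
contact_force: [0.1, 0.5, -3.6]
width: 0.0236
```

Request:
play_rows --steps '[[[0,0,0.0005,0,0],[0,0,0.001,0,0]]]'

```text
time_s: 25.1
eef_pos: [0.5259, 0.1873, 0.0814]
tool_rot: [3.141, -0.004, 0.788]
contact_force: [-0.2, -0.5, -2.3]
width: 0.0243
```

Request:
play_rows --steps '[[[0,0,0.0005,0,0],[0,0,0.001,0,0]]]'

```text
time_s: 25.3
eef_pos: [0.5259, 0.1873, 0.0803]
tool_rot: [3.141, -0.004, 0.788]
contact_force: [0.7, 0.2, -2.6]
width: 0.0241
```

Request:
play_rows --steps '[[[0,0,0.0005,0,0],[0,0,0.001,0,0]]]'

```text
time_s: 25.5
eef_pos: [0.5259, 0.1873, 0.0802]
tool_rot: [3.141, -0.004, 0.788]
contact_force: [-3.1, -1.0, 8.0]
width: 0.0237
```

Request:
play_rows --steps '[[[0,0,0.0005,0,0],[0,0,0.001,0,0]]]'

```text
time_s: 25.7
eef_pos: [0.5259, 0.1873, 0.0802]
tool_rot: [3.14, -0.004, 0.788]
contact_force: [-3.1, -1.2, 9.5]
width: 0.0241
```

Request:
play_rows --steps '[[[0,0,0,0,0],[0,0,0,0,0.3],[0,0,0,0,0.5],[0,0,0,0,1],[0,0,0,0,1],[0,0,0,0,1],[0,0,0,0,1],[0,0,0,0,1],[0,0,0,0,1]]]'

```text
time_s: 26.6
eef_pos: [0.526, 0.1873, 0.0802]
tool_rot: [3.14, -0.004, 0.788]
contact_force: [-0.1, -0.2, 0.1]
width: 0.0791
```

Request:
play_rows --steps '[[[0,0,-0.01,0,1],[0,0,-0.03,0,1],[0,0,-0.06,0,1],[0,0,-0.1,0,1],[0,0,-0.14,0,1],[-0.04,0,-0.17,0,1],[-0.08,0,-0.17,0,1],[-0.08,0,-0.17,0,1]]]'

```text
time_s: 27.4
eef_pos: [0.4655, 0.126, 0.2513]
tool_rot: [3.138, -0.001, 0.784]
contact_force: [0.6, -0.8, 0.2]
width: 0.0929
```

```bash
python3 - <<'E'
from h import *
import pickle
C={n:cap(n,n+'14') for n in('wrist','scene','top')}
pickle.dump(C,open('c14.pkl','wb'))
s=state();print(s['eef_pos'],s['width'],s['time_s'])
f=cv2.cvtColor(C['top']['frame'],cv2.COLOR_RGB2BGR);sc=cv2.cvtColor(C['scene']['frame'],cv2.COLOR_RGB2BGR);w=cv2.cvtColor(C['wrist']['frame'],cv2.COLOR_RGB2BGR)
cv2.imwrite('pics/crop14.png',np.hstack([sc[180:380,180:500],w[60:260,200:440]]))
E
```

```text
[0.46934665 0.13074943 0.2505645 ] 0.09303625475518384 27.55
```

View pics/wrist14.png

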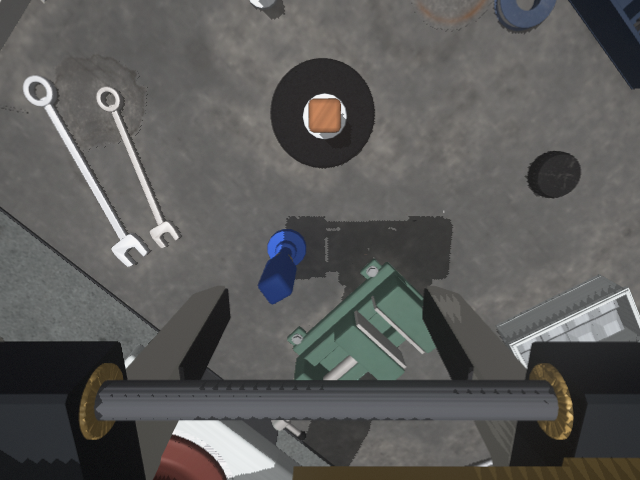

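View pics/crop14.png

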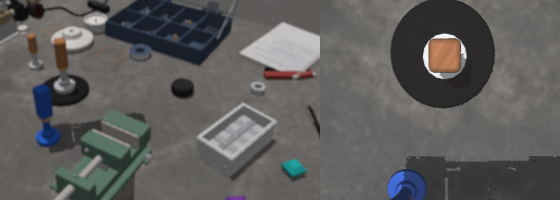

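```bash
python3 - <<'E'
from h import *
shift([.49,-.17,.25],0)
E
```

```text
pos [0.4693 0.1307 0.2506] rot [179.89  -0.33  45.16] t 27.55 F [0.3 0.2 0.3]
shift units [-1.987e-01  2.267e-01 -2.000e-04]
turn units (tool z down => -dyaw) 1.004 deg -45.16440789689443
```

Request:
play_rows --steps '[[[-0.2,0.225,0,1,1],[-0.2,0.225,0,1,1],[-0.2,0.225,0,1,1],[-0.2,0.225,0,1,1],[-0.2,0.225,0,1,1],[-0.2,0.225,0,1,1],[-0.2,0.225,0,1,1],[-0.2,0.225,0,1,1],[-0.2,0.225,0,1,1]]]'

```text
time_s: 28.45
eef_pos: [0.4889, -0.1676, 0.2494]
tool_rot: [-3.137, -0.005, 0.006]
contact_force: [-0.2, 0.9, -0.7]
width: 0.0927
```

```bash
python3 - <<'E'
from h import *
c=cap('wrist','wrist15')
f=cv2.cvtColor(c['frame'],cv2.COLOR_RGB2BGR)
cv2.imwrite('pics/crop15.png',cv2.resize(f[50:250,220:400],(540,600),interpolation=2))
E
```

```text
(no output)
```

View pics/crop15.png

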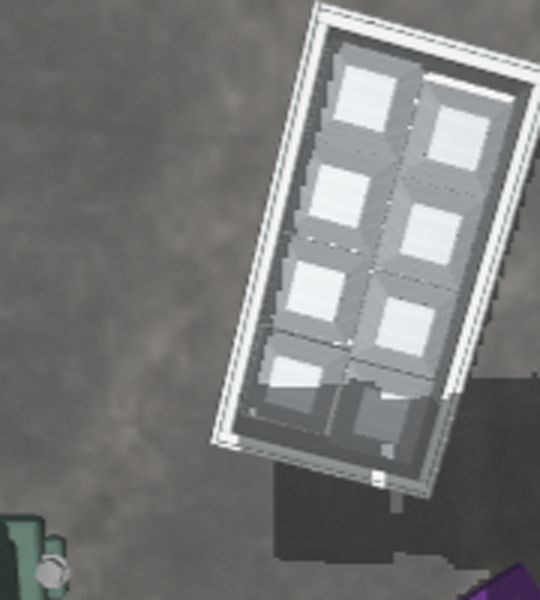

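All eight pieces sit level, evenly spaced and the same size in the picture. Handing in.

```bash
python3 -c "
from workcell import *
print(finish_job())"
```

```text
the job is handed in; nothing more can be done
None
```

I pressed both proud pieces flat with the tamper, stood it back on its pad and handed the job in at about 28.5 s. No verdict was reported.

- **Tamper:** I took the larger orange-handled tamper off the black pad.
- **Right row:** I pressed down the third piece from the far end and bedded it. The force was about 25 N, the wrist reading less the tamper's hanging weight, held for over 1.5 s.
- **Left row:** I then pressed down the second piece from the far end. It was bedded at about 23–25 N for about 3 s.
- **Forces:** Both pieces met the floor at the same tool height, 0.0999 m. The highest net downward force I read was about 27 N. Readings come only at the end of each move, so a brief peak in between would not have shown.
- **Tamper return:** I set it down by feel and let go. The wrist picture showed it upright near the middle of the pad.
- **Final look:** The last wrist picture shows all eight pieces level with even gaps, though the gripper's shadow covered parts of the two nearest pieces. The bystanders I could see had not moved.

The top and wrist cameras disagreed by up to about 3 mm on where the bin was. I placed the foot by its position relative to the bin in the wrist picture instead.

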